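Check the corner spring of a microscope mirror mount

ROBOT

A 6-joint arm with a two-finger parallel gripper is mounted at the origin on the work surface. World frame = base frame: x ahead of the robot, y to its left, z up, the work surface at z = 0. Lengths are in m, angles in rad, forces in N, time in s.
With the tool pointing down it reaches from about 0.275 to 0.825 m from the base axis. Payload 5.2 kg.
Tool frame: the origin (TCP) lies at the very end of the fingers, on their centre line; the grasp point (between the pads) lies 19 mm behind it (bot.pinch_z is the distance from the TCP to the grasp point, in m); z points along the fingers, y is the direction in which the jaws open and shut (so a half turn about z gives the same grasp; the last joint's range is limited). The gripper opens to 93 mm and grips with 3 to 60 N. Pads are 15 mm wide; open, the fingers measure 128 mm over their backs; the gripper's body (75 mm by 188 mm) begins 65 mm behind the grasp point.
Start: joints at [0.963, 0.259, 1.535, -0, 1.348, -0.203], TCP at [0.217, 0.506, 0.219] pointing down, gripper open.
Joint ranges: [-3.14, 3.14], [-0.91, 2.08], [0.19, 2.58], [-1.22, 4.36], [0.22, 2.71], [-3.12, 3.12]. Speed limits (rad/s): [2.57, 2.57, 3.14, 3.14, 3.14, 3.14].

INTERFACE

Orientations are given as a 3x3 rotation matrix whose columns are the frame's x, y, z axes.
In Python, from cell import bot gives the robot as it stands. The module is installed in compiled form; this text tells all that it offers.
- The arm moves only by the tool arm_command, never from a script. Its argument "motion" is a list of rows, each a list of 3 entries, a list of its own where there are three numbers: the shift along the world's x, y, z in units of 500 mm (1.0 is 500 mm), then the turn about the world's z in units of 360 degrees (1.0 is 360 degrees), then the opening, from 0 (shut) to 1 (fully open). A call has 1 to 8 rows; each row is the pose to reach, as a shift and turn from the pose commanded when the call began, turning the shorter way round; what a row does not reach only later rows make up. A row lasts 1/12 s, in which the tool goes at most 41.7 mm and 7.16 degrees, less where a joint would pass 70% of its speed; a pose out of reach is approached as far as the arm can. A call with a number of a shift or a turn outside -1 to 1 is refused whole. A call with a gripper value outside its range is refused whole. The fingers move at their own pace and stop on an object; the grip force is fixed at half the most. Time passes only in rows, so rows that repeat a pose let the fingers close. It gives the time, the measured TCP pose, the force and the opening at its end, in the units of the state.
- bot.observe(): the state, without advancing time (a new reading comes with each control period).
- bot.grab_frame(name): name is "scene" or "top"; returns the picture (400x640x3 uint8, red, green, blue); there is no depth.
- bot.camera_params(name): a dict with "camera_matrix" (3x3 intrinsics, pixels), "R" (3x3) and "t" (3): a world point X has camera coordinates R X + t. Camera axes: x right, y down, z forward; pixel columns grow to the right and rows downward; lengths in m; the calibration is good to about 2 mm. A picture is of the moment at which its call begins. camera_params takes no time and is no camera call.
- bot.close_job(): hands the job in, once; it reports no verdict.
Trained networks look in the newest picture that a camera, given by its name, has taken for a name from the list of things; names that differ only in an ending like _2 or _b are one class to them, and where a whole thing is asked for, a point or a joint stands for the part that bears it (a point fixed in the world has none). Each returns a list of dicts, best first, with "p" (0 to 1); they miss things now and then, are a little off and sometimes report something else, mostly with a low value. They report only what shows in the picture. A call takes as long as a camera call. They do not tell look-alikes from the thing itself.
- bot.outline_of(camera, thing): "region" (400x640 bool, what is visible of it) and "bbox" ([left, top, right, bottom] in pixels, round what is visible of it).
The state is a dict: "clock": time; "qpos": joint angles; "joint_velocities": joint speeds; "effort": joint torques, N m; "tool_pos": TCP position; "ee_rot": TCP orientation; "wrist_force": force on the tool from outside, world axes, zero at the start; "moment": the same for the moment, N m; "width": opening from 0.0 (shut) to 1.0 (fully open).
Only numpy, scipy, OpenCV 4.12 (cv2) and the standard library are available. Lean on these libraries where they do the work, as an engineer would, in place of code of your own. Each camera call takes 0.05 s, during which the arm holds its last target. There are 200 camera calls.

TASK

Test the spring of the tilt mount with the gold mirror: with the fingertips press its orange corner pad down until the yellow pointer lies on the red band of its scale, without driving it on through and out below the band, keep it there for a good second, then let go so that the plate springs fully back, and move clear. Do not touch the mirror, do not lift or shove the mount, and leave the silver mount and everything else on the bench alone.

Things in the scene. Friction and masses are not known exactly. Their poses are not given: they have to be found in the camera images.
- gold_pad_top (a point): centre of the flat top of the orange round press pad (26 mm across, standing 8 mm proud of the aluminium plate) on the spring-backed corner of the tilt mount with the gold (brass-coloured) mirror; about 68 mm above the bench at rest.
- gold_pointer (a point): tip of the thin yellow pointer (4 mm thick) of the gold-mirror mount, 60 mm above the bench at rest; it sweeps down in front of a white upright scale as the pad is pressed (43 mm at the hard stop). The scale is 36 mm wide, its top 80 mm above the bench, at own (22, -122) mm of the mount
- gold_band (a point): point on the pointer's path level with the middle of the red band on that scale; the band is 10 mm high (5 mm above and below this point), 30 mm wide, and sits 14 to 30 mm below the pointer's rest height, different each time; it does not move during the work. Axes are the mount's, z up
- gold_plate (a joint): tilt of the gold-mirror mount's aluminium plate, rad: 0 at rest, growing to 0.24 as the pad is pressed down. The pointer tip is 180 mm and the pad 93 mm from the hinge, so the pointer has dropped 180 mm x sin(tilt), 1.94 times as far as the pad. Pressing takes about 4 N to start, then some 0.28 N more per mm of pad travel; hard stop at 22 mm; let go, it springs back
- gold_mount: the loose tilt mount with the gold mirror, 0.75 to 1 kg: dark base 110 mm (own x) by 200 mm (own y, from +60 to -140), 14 mm thick; origin on its underside, below the middle of the 110 x 110 mm plate; z up. The hinge line runs along own x at y = +55 mm, 56 mm up; plate top 60 mm up
- gold_mirror: the gold mirror, a disc 44 mm across and 5 mm thick on top of the plate, at own (4, 8) mm of the mount; origin at the centre of its underside, 60 mm above the bench; not to be touched
- silver_mount: a second loose mount of the same shape and size, with a silver mirror and a blue pad; to be left alone. Origin and axes as for the gold one
- silver_plate (a joint): tilt of the silver mount's plate, rad: 0 at rest, must stay so
- objective_a: loose steel microscope objective, upright barrel 34 mm across, 42 mm tall; origin at the centre of its underside; bystander
- objective_b: loose brass microscope objective, upright barrel 34 mm across, 42 mm tall; origin at the centre of its underside; bystander
- eyepiece: loose black eyepiece, upright, 36 mm across, 56 mm tall; origin at the centre of its underside; bystander
- oil_bottle: loose amber oil bottle with white cap, upright, 28 mm across, 60 mm tall; origin at the centre of its underside; bystander
- slide_box: loose green slide box, 85 x 35 mm, 32 mm tall; origin at the centre of its underside; bystander
- driver: loose screwdriver lying flat along its own x, about 160 mm long; origin at its underside; bystander
- gold_pad: the orange press pad itself; origin at the centre of its underside, 8 mm below gold_pad_top; it lies at own (-38, -38) mm of the mount
Not all that is in view belongs to the job. Leave any brown or green look-alike of the gold_mount alone.

How it is judged:
By the outcome, as a careful person would: the job done as asked, in the order asked, and still so for the second after the job is handed in, with the robot touching nothing.
It also fails if it takes over 35 s, if anything falls off the work surface, if the arm or the gripper's body presses on something with over 40 N, if the wrist force passes 120 N, or if a joint passes its speed limit or range.

## Working session

There is one attempt and no reset: what is moved stays moved. The work goes in short steps, Python scripts to look and compute and a tool call to move; the robot and the scene stay as the last step left them, time stands still between calls to the robot, and variables do not carry over. Pictures are saved under pics/ and viewed, about 8 in all and at most 12, crops included, and the job is handed in when it is done.

Besides the shell and the picture viewer there is one more tool, called after "Call:" by a JSON object that holds its "name" and its "arguments", one argument or row to a line. arm_command: Moves the arm, as the interface text tells. Shifts and turns lie within -1 to 1; 1 stands for 500 mm of shift or 360 degrees of turn. Its arguments: {"type":"object","properties":{"motion":{"type":"array"}},"required":["motion"]}

```bash
mkdir -p pics; python3 - <<'E'
from cell import bot
import cv2,numpy as np
for n in("scene","top"):
    f=bot.grab_frame(n); cv2.imwrite(f"pics/{n}0.png",f[:,:,::-1]); p=bot.camera_params(n); print(n,p["camera_matrix"].tolist(),(-p["R"].T@p["t"]).round(3),p["R"].round(3).tolist())
s=bot.observe();print(s["clock"],s["tool_pos"],s["ee_rot"],s["wrist_force"],s["width"])
E
```

```text
scene [[487.67367822024573, 0.0, 319.266352351406], [0.0, 487.67367822024573, 201.45919506278005], [0.0, 0.0, 1.0]] [ 1.295 -0.059  1.142] [[0.122, 0.992, -0.006], [0.799, -0.102, -0.592], [-0.588, 0.067, -0.806]]
top [[461.93571471670646, 0.0, 324.06983866928283], [0.0, 461.93571471670646, 203.34727430504174], [0.0, 0.0, 1.0]] [0.348 0.056 1.565] [[-0.005, -1.0, 0.001], [-0.995, 0.005, -0.101], [0.101, -0.002, -0.995]]
0.1 [0.21631972 0.50518688 0.2179267 ] [[-9.19186091e-01  3.93822496e-01 -8.78937694e-04]
 [ 3.93823354e-01  9.19185275e-01 -1.26323640e-03]
 [ 3.10415674e-04 -1.50729552e-03 -9.99998816e-01]] [-0.1912493  -0.50483192  0.20451844] 1.0001943217362674
```

View pics/scene0.png

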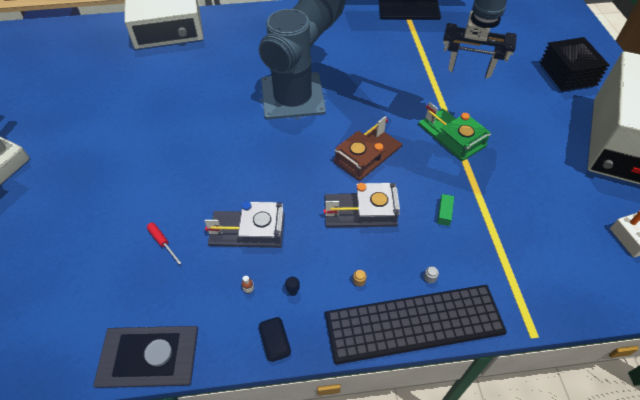

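View pics/top0.png

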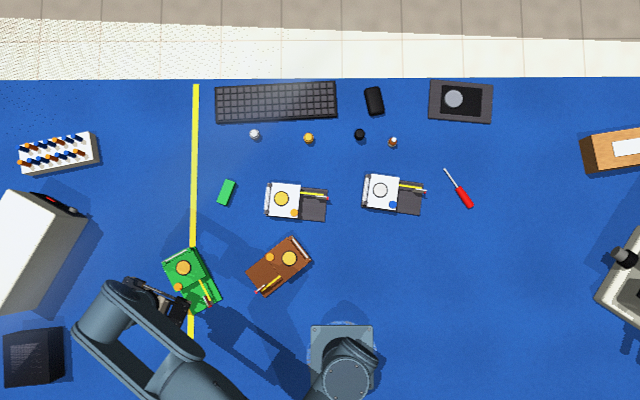

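The true gold mount (aluminium plate, dark base, orange pad) is at scene (362,204) / top (295,200). Things it could be mistaken for are the brown one at scene (367,150), the green one at (457,132), and the silver one with the blue pad at (247,223). I choose the first and check it in a close crop.

```bash
python3 - <<'E'
import cv2,numpy as np
a=cv2.imread("pics/scene0.png")[175:235,315:405]; b=cv2.imread("pics/top0.png")[175:225,257:337]
a=cv2.resize(a,(780,520),interpolation=cv2.INTER_CUBIC)
cv2.imwrite("pics/cropA.png",a)
cv2.imwrite("pics/cropB.png",cv2.resize(b,(800,500),interpolation=cv2.INTER_CUBIC))
E
```

```text
(no output)
```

View pics/cropA.png

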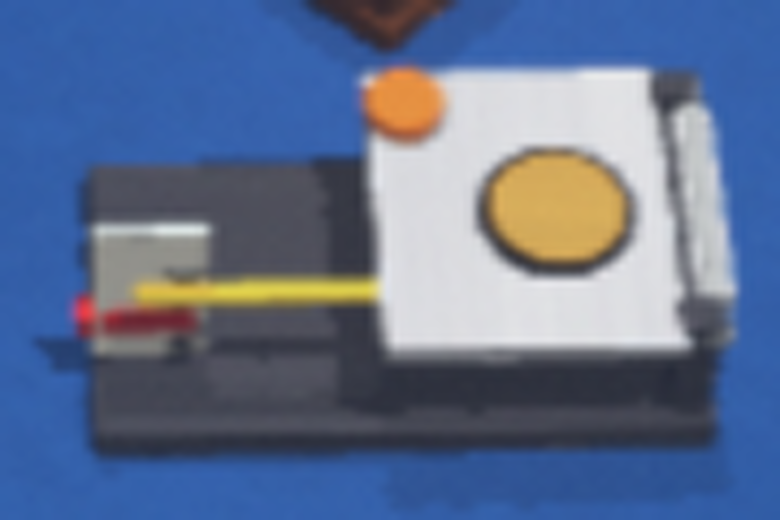

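View pics/cropB.png

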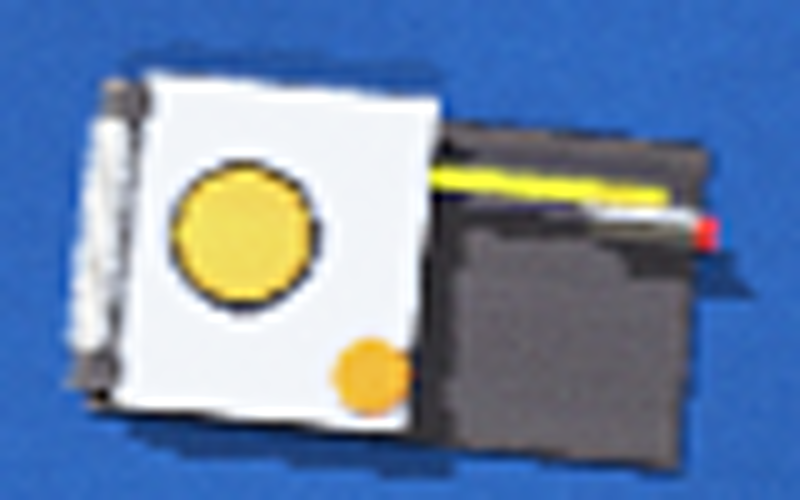

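The crops confirm it: orange pad (scene about 361,186; top about 294,212), gold mirror, aluminium plate and dark base. The red band is on the scale at about scene (332,212), with the pointer above it. Next I fit the mount pose and the band height.

```bash
cat >fit.py <<'E'
import cv2,numpy as np
from scipy.optimize import least_squares
from cell import bot
C={n:bot.camera_params(n) for n in("scene","top")}
def proj(n,X):
    c=C[n];q=np.atleast_2d(X)@c["R"].T+c["t"];q=q@c["camera_matrix"].T;return q[:,:2]/q[:,2:]
def own(p,L):
    c,s=np.cos(p[2]),np.sin(p[2]);L=np.atleast_2d(L)/1e3
    return np.c_[p[0]+c*L[:,0]-s*L[:,1],p[1]+s*L[:,0]+c*L[:,1],L[:,2]]
L=np.array([(-38,-38,68),(4,8,65),(55,-55,60),(-55,-55,60)],float)
LA=np.r_[L,[(55,-140,0),(-55,-140,14)]];LB=np.r_[L,[(55,-140,14),(-55,-140,14)]]
A=np.array([(404,100),(560,208),(385,347),(365,72),(93,452),(90,167)],float);A=np.array([315,175])+(A+.5)/8.667-.5
B=np.array([(372,376),(244,235),(440,98),(408,432),(710,148),(680,470)],float);B=np.array([257,175])+(B+.5)/10-.5
def res(p): return np.r_[(proj("scene",own(p,LA))+p[3:5]-A).ravel(),(proj("top",own(p,LB))+p[5:7]-B).ravel(),p[3:7]/1.0]
p=least_squares(res,[.4,.1,0,0,0,0,0]).x
E
python3 - <<'E'
from fit import *
print(p.round(4)); print(res(p)[:24].reshape(-1,2).round(2).tolist()); print("pad",own(p,L[0]),"ptr",own(p,(22,-125,60)))
def crop(u):return ((u-[315,175]+.5)*8.667-.5).round(0).tolist()
for x in (22,24,26):
  for z in (80,60,46,40,35,30,14): print(x,z,[crop(proj("scene",own(p,(x,y,z)))+p[3:5])[0] for y in(-104,-122,-140)])
im=cv2.imread("pics/scene0.png").astype(int)
for u in range(324,341): print(u,[tuple(im[v,u,::-1]) for v in range(200,218)] if u in(329,331,333,335) else '')
E
```

```text
[ 0.5142  0.1885 -0.1075  0.3231 -0.1315  0.4592 -0.099 ]
[[0.74, -0.27], [0.4, -0.31], [-1.26, 0.3], [-1.34, 0.08], [0.82, 0.91], [0.31, -0.56], [-0.59, -0.11], [-0.33, -0.11], [0.99, 0.37], [0.58, 0.19], [-0.39, -0.16], [-0.71, -0.08]]
pad [[0.47238515 0.15480173 0.068     ]] ptr [[0.522702   0.06186511 0.06      ]]
22 80 [[214.0, 229.0], [157.0, 230.0], [99.0, 230.0]]
22 60 [[213.0, 266.0], [156.0, 267.0], [99.0, 268.0]]
22 46 [[211.0, 292.0], [155.0, 293.0], [98.0, 294.0]]
22 40 [[211.0, 303.0], [155.0, 304.0], [98.0, 305.0]]
22 35 [[211.0, 312.0], [154.0, 313.0], [98.0, 314.0]]
22 30 [[210.0, 321.0], [154.0, 322.0], [98.0, 323.0]]
22 14 [[209.0, 349.0], [153.0, 350.0], [98.0, 351.0]]
24 80 [[214.0, 234.0], [157.0, 235.0], [99.0, 236.0]]
24 60 [[213.0, 271.0], [156.0, 272.0], [99.0, 273.0]]
24 46 [[212.0, 297.0], [155.0, 298.0], [98.0, 299.0]]
24 40 [[211.0, 308.0], [155.0, 309.0], [98.0, 310.0]]
24 35 [[211.0, 317.0], [155.0, 318.0], [98.0, 319.0]]
24 30 [[210.0, 326.0], [154.0, 327.0], [98.0, 328.0]]
24 14 [[209.0, 354.0], [154.0, 355.0], [98.0, 356.0]]
26 80 [[215.0, 239.0], [
[... 3055 characters left out ...]
int64(147), np.int64(146), np.int64(141)), (np.int64(145), np.int64(145), np.int64(138)), (np.int64(142), np.int64(141), np.int64(136)), (np.int64(112), np.int64(112), np.int64(108)), (np.int64(132), np.int64(116), np.int64(77)), (np.int64(214), np.int64(183), np.int64(72)), (np.int64(187), np.int64(165), np.int64(67)), (np.int64(121), np.int64(85), np.int64(56)), (np.int64(107), np.int64(42), np.int64(51)), (np.int64(105), np.int64(45), np.int64(56)), (np.int64(91), np.int64(70), np.int64(75)), (np.int64(59), np.int64(59), np.int64(68)), (np.int64(63), np.int64(66), np.int64(73)), (np.int64(52), np.int64(55), np.int64(68)), (np.int64(65), np.int64(68), np.int64(81))]
336 
337 
338 
339 
340
```

Call:
{"name": "arm_command", "arguments": {
  "motion": [
    [[0.51,-0.7,0],0,0],
    [[0.51,-0.7,0],0,0],
    [[0.51,-0.7,0],0,0],
    [[0.51,-0.7,0],0,0],
    [[0.51,-0.7,0],0,0],
    [[0.51,-0.7,0],0,0],
    [[0.51,-0.7,0],0,0],
    [[0.51,-0.7,0],0,0]
  ]
}}

```text
clock: 0.77
tool_pos: [0.4134, 0.2343, 0.2185]
ee_rot: [[-0.919, 0.394, -0.0], [0.394, 0.919, -0.0], [0.0, -0.0, -1.0]]
wrist_force: [-0.4, 0.4, 0.1]
width: 0.474
```

Call:
{"name": "arm_command", "arguments": {
  "motion": [
    [[0.118,-0.161,0],0,0],
    [[0.118,-0.161,0],0,0],
    [[0.118,-0.161,0],0,0],
    [[0.118,-0.161,-0.08],0,0],
    [[0.118,-0.161,-0.16],0,0],
    [[0.118,-0.161,-0.22],0,0],
    [[0.118,-0.161,-0.24],0,0],
    [[0.118,-0.161,-0.24],0,0]
  ]
}}

```text
clock: 1.43
tool_pos: [0.4695, 0.1553, 0.096]
ee_rot: [[-0.919, 0.394, -0.007], [0.394, 0.919, -0.001], [0.006, -0.003, -1.0]]
wrist_force: [-0.2, 0.1, 0.0]
width: 0.005
```

```bash
python3 - <<'E'
from fit import *
s=bot.observe();print(s["clock"],s["tool_pos"],s["wrist_force"],s["width"],own(p,L[0]))
f=bot.grab_frame("scene")[:,:,::-1];g=bot.grab_frame("top")[:,:,::-1]
cv2.imwrite("pics/n1.png",np.hstack([cv2.resize(f[130:240,310:420],(400,400),interpolation=2),cv2.resize(g[150:260,250:360],(400,400),interpolation=2)]))
E
```

```text
1.4333 [0.469521   0.15533488 0.09601405] [-0.23061824  0.12338932  0.03799561] 0.005499064615842396 [[0.47238515 0.15480173 0.068     ]]
```

View pics/n1.png

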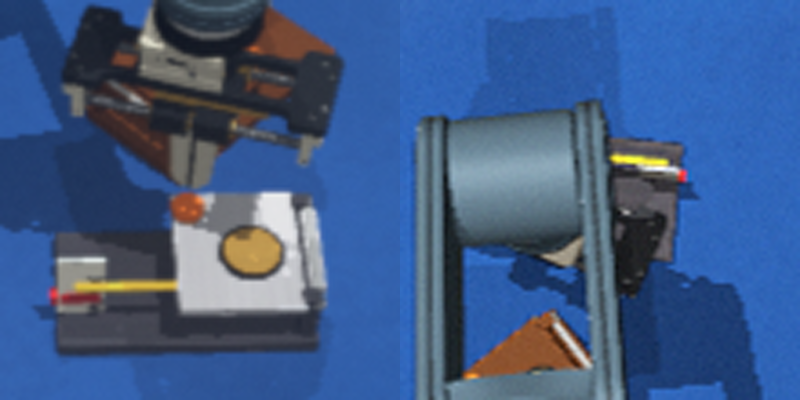

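The pointer and scale stay visible, and the closed tips are right above the pad (crop 188,185, pad at 187,207). I shift x slightly and approach to just above the pad.

Call:
{"name": "arm_command", "arguments": {
  "motion": [
    [[0.005,0,-0.02],0,0],
    [[0.005,0,-0.035],0,0],
    [[0.005,0,-0.046],0,0],
    [[0.005,0,-0.05],0,0],
    [[0.005,0,-0.05],0,0],
    [[0.005,0,-0.05],0,0]
  ]
}}

```text
clock: 2.03
tool_pos: [0.4744, 0.1557, 0.0737]
ee_rot: [[-0.919, 0.394, -0.0], [0.394, 0.919, 0.0], [0.0, -0.0, -1.0]]
wrist_force: [0.4, -0.1, -0.5]
width: 0.005
```

Call:
{"name": "arm_command", "arguments": {
  "motion": [
    [[0,0,-0.006],0,0],
    [[0,0,-0.012],0,0],
    [[0,0,-0.018],0,0],
    [[0,0,-0.023],0,0],
    [[0,0,-0.027],0,0],
    [[0,0,-0.027],0,0],
    [[0,0,-0.027],0,0]
  ]
}}

```text
clock: 2.62
tool_pos: [0.4748, 0.1551, 0.0606]
ee_rot: [[-0.919, 0.394, 0.001], [0.394, 0.919, -0.001], [-0.001, -0.001, -1.0]]
wrist_force: [-1.1, -2.3, 6.6]
width: 0.006
```

```bash
cat >look.py <<'E'
from fit import *
import sys
s=bot.observe();print(s["clock"],s["tool_pos"].round(4) if hasattr(s["tool_pos"],"round") else s["tool_pos"],s["wrist_force"])
f=bot.grab_frame("scene");np.save("pics/"+sys.argv[1]+".npy",f);h=f[:,:,::-1]
a=cv2.resize(h[185:230,315:405],(800,400),interpolation=cv2.INTER_CUBIC)
cv2.imwrite("pics/"+sys.argv[1]+".png",a)
for u in (328,330,332,334): print(u,[tuple(map(int,f[v,u])) for v in range(206,217)])
E
python3 look.py p1
```

```text
2.6167 [0.4748 0.1551 0.0606] [-1.05528161 -2.27277248  6.63364662]
328 [(148, 148, 142), (148, 147, 141), (148, 147, 141), (151, 144, 138), (164, 116, 113), (155, 53, 60), (127, 43, 54), (124, 80, 83), (129, 124, 121), (122, 122, 120), (72, 74, 85)]
330 [(148, 147, 141), (147, 147, 140), (148, 148, 141), (151, 143, 137), (168, 120, 113), (177, 102, 65), (156, 105, 58), (128, 97, 80), (127, 124, 120), (119, 119, 117), (57, 60, 71)]
332 [(147, 146, 140), (149, 147, 141), (147, 146, 140), (149, 143, 136), (171, 133, 111), (219, 185, 75), (206, 174, 69), (147, 130, 80), (128, 126, 119), (119, 120, 118), (59, 62, 72)]
334 [(107, 109, 108), (127, 127, 124), (126, 126, 122), (97, 93, 92), (152, 128, 99), (219, 187, 74), (203, 171, 69), (132, 119, 77), (92, 92, 90), (86, 88, 90), (53, 56, 68)]
```

View pics/p1.png

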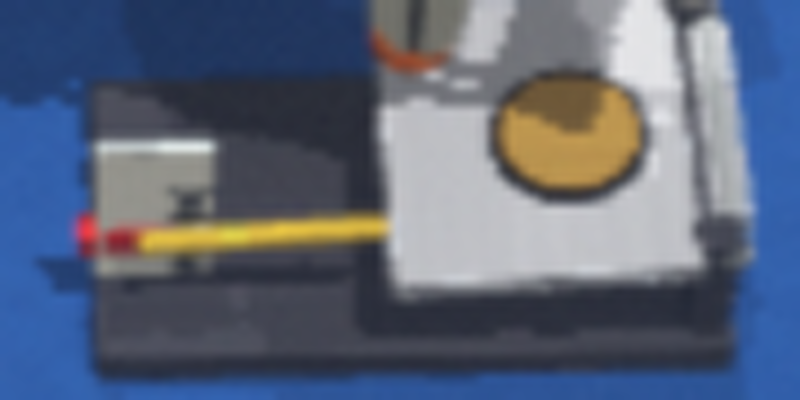

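Pointer drop seen here (about 3.05 px, 14.5 mm) matches 1.94 times the pad travel (7.4 mm). The band's middle comes to about 24–25.5 mm below rest. It looks closer in the image only because of parallax. That needs about 12.8 mm of pad travel, so 5.5 mm more.

Call:
{"name": "arm_command", "arguments": {
  "motion": [
    [[0,0,-0.003],0,0],
    [[0,0,-0.006],0,0],
    [[0,0,-0.009],0,0],
    [[0,0,-0.011],0,0],
    [[0,0,-0.011],0,0],
    [[0,0,-0.011],0,0]
  ]
}}

```text
clock: 3.17
tool_pos: [0.4748, 0.155, 0.0553]
ee_rot: [[-0.919, 0.394, 0.001], [0.394, 0.919, -0.001], [-0.001, -0.001, -1.0]]
wrist_force: [-2.7, -3.3, 8.9]
width: 0.007
```

```bash
python3 look.py p2
```

```text
3.1667 [0.4748 0.155  0.0553] [-2.67649766 -3.27115269  8.89754628]
328 [(146, 146, 139), (147, 147, 142), (147, 146, 140), (150, 144, 138), (164, 117, 114), (154, 51, 59), (127, 43, 54), (125, 80, 83), (130, 126, 123), (126, 126, 124), (73, 76, 86)]
330 [(147, 147, 141), (147, 146, 140), (147, 147, 141), (151, 143, 138), (164, 115, 112), (142, 51, 59), (129, 47, 53), (143, 91, 76), (153, 139, 110), (132, 127, 110), (58, 60, 68)]
332 [(147, 146, 140), (147, 146, 140), (147, 146, 139), (147, 141, 135), (158, 113, 110), (137, 49, 58), (138, 61, 50), (199, 148, 63), (214, 181, 69), (148, 126, 64), (60, 58, 62)]
334 [(107, 108, 107), (127, 127, 124), (125, 126, 122), (94, 90, 92), (129, 96, 96), (141, 50, 58), (145, 75, 51), (217, 181, 68), (214, 181, 70), (136, 118, 66), (57, 56, 61)]
```

View pics/p2.png

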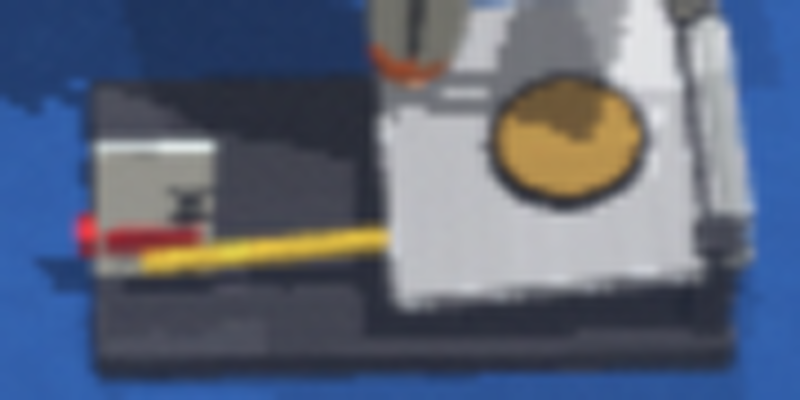

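The pointer seems below the band by about 1.9 px. I check that the parallax accounts for it, using the pointer's offset from the scale in the first top and scene images.

```bash
python3 - <<'E'
from fit import *
def inv(n,uv,z,off):
    return least_squares(lambda q:(proj(n,own(p,(q[0],q[1],z)))+off-uv).ravel(),[22,-120]).x.round(1)
top=lambda x,y:np.array([257,175])+(np.array([x,y])+.5)/10-.5
print("top: ptr end z62",inv("top",top(668,197),62,p[5:7]),"ptr mid",inv("top",top(550,186),61,p[5:7]),"scale top strip z80",inv("top",top(690,215),80,p[5:7]),inv("top",top(595,212),80,p[5:7]),"flag",inv("top",top(707,232),35,p[5:7]))
print("scene ptr tip z60",inv("scene",(331,208.7),60,p[3:5]),"scale top back/front",inv("scene",(332,200.55),80,p[3:5]),inv("scene",(332,201.65),80,p[3:5]))
# band height at face for rows 210.17 (back top), 213.07 (front bottom), given face x
for fx in (23.5,24,25):
  for d,r in((0,210.17),(3,213.07)):
    print(fx,d,r,least_squares(lambda z:(proj("scene",own(p,(fx+d,-134,z[0])))+p[3:5])[0,1]-r,[35]).x)
for x in (28,30,32,34): print(x,[(proj("scene",own(p,(x,-123,z)))+p[3:5]).round(2).tolist() for z in (60,45.6,35.3)])
f=cv2.imread("pics/top0.png")
for v in range(191,202): print(v,[tuple(map(int,f[v,u,::-1])) for u in(318,321)])
E
```

```text
top: ptr end z62 [  30.7 -129.6] ptr mid [ 30.5 -90.7] scale top strip z80 [  23.4 -137.5] [  21.3 -106.8] flag [  23.6 -143.4]
scene ptr tip z60 [  33.1 -126.4] scale top back/front [  20.3 -123.6] [  24.  -123.7]
23.5 0 210.17 [39.73331146]
23.5 3 213.07 [30.01386922]
24 0 210.17 [40.4400906]
24 3 213.07 [30.72963534]
25 0 210.17 [41.85364853]
25 3 213.07 [32.16116765]
28 [[[332.21, 207.16]], [[332.13, 210.21]], [[332.08, 212.36]]]
30 [[[332.23, 207.76]], [[332.15, 210.8]], [[332.1, 212.95]]]
32 [[[332.25, 208.36]], [[332.17, 211.4]], [[332.12, 213.54]]]
34 [[[332.27, 208.95]], [[332.2, 211.99]], [[332.14, 214.14]]]
191 [(81, 77, 89), (85, 81, 88)]
192 [(86, 87, 91), (79, 76, 90)]
193 [(159, 152, 73), (135, 135, 92)]
194 [(249, 238, 60), (253, 255, 59)]
195 [(225, 215, 148), (230, 218, 132)]
196 [(222, 228, 244), (247, 253, 255)]
197 [(101, 96, 87), (99, 94, 86)]
198 [(96, 91, 87), (104, 100, 90)]
199 [(53, 52, 58), (60, 59, 62)]
200 [(86, 85, 92), (54, 49, 54)]
201 [(99, 96, 102), (57, 53, 56)]
```

Top view: the pointer is at own x≈31 mm and the scale face at 24 mm, so the pointer really is about 7 mm in front. That explains the offset. The pointer is at about 35 mm and the band middle at about 35 mm, so I hold here.

Call:
{"name": "arm_command", "arguments": {
  "motion": [
    [[0,0,0],0,0],
    [[0,0,0],0,0],
    [[0,0,0],0,0],
    [[0,0,0],0,0],
    [[0,0,0],0,0],
    [[0,0,0],0,0],
    [[0,0,0],0,0],
    [[0,0,0],0,0]
  ]
}}

```text
clock: 3.88
tool_pos: [0.4748, 0.155, 0.0554]
ee_rot: [[-0.919, 0.394, 0.001], [0.394, 0.919, -0.001], [-0.001, -0.001, -1.0]]
wrist_force: [-2.0, -3.2, 9.3]
width: 0.004
```

Call:
{"name": "arm_command", "arguments": {
  "motion": [
    [[0,0,0],0,0],
    [[0,0,0],0,0],
    [[0,0,0],0,0],
    [[0,0,0],0,0],
    [[0,0,0],0,0],
    [[0,0,0],0,0],
    [[0,0,0],0,0],
    [[0,0,0],0,0]
  ]
}}

```text
clock: 4.55
tool_pos: [0.4748, 0.155, 0.0554]
ee_rot: [[-0.919, 0.394, 0.001], [0.394, 0.919, -0.001], [-0.001, -0.001, -1.0]]
wrist_force: [-1.9, -4.1, 7.8]
width: 0.006
```

Call:
{"name": "arm_command", "arguments": {
  "motion": [
    [[0,0,0.008],0,0],
    [[0,0,0.016],0,0],
    [[0,0,0.024],0,0],
    [[0,0,0.034],0,0],
    [[0,0,0.06],0,0],
    [[0,0,0.12],0,0],
    [[0,0,0.2],0,0],
    [[0,0,0.26],0,0]
  ]
}}

```text
clock: 5.22
tool_pos: [0.4743, 0.1557, 0.1866]
ee_rot: [[-0.919, 0.394, 0.0], [0.394, 0.919, 0.0], [-0.0, 0.0, -1.0]]
wrist_force: [1.0, 0.9, -0.5]
width: 0.004
```

Call:
{"name": "arm_command", "arguments": {
  "motion": [
    [[-0.04,0.06,0.02],0,0],
    [[-0.08,0.12,0.04],0,0],
    [[-0.12,0.18,0.04],0,0],
    [[-0.16,0.24,0.04],0,0],
    [[-0.2,0.3,0.04],0,0],
    [[-0.24,0.36,0.04],0,0],
    [[-0.24,0.36,0.04],0,0],
    [[-0.24,0.36,0.04],0,0]
  ]
}}

```text
clock: 5.88
tool_pos: [0.353, 0.3368, 0.2044]
ee_rot: [[-0.921, 0.39, -0.0], [0.39, 0.921, -0.0], [0.0, -0.001, -1.0]]
wrist_force: [-0.2, -0.2, -0.6]
width: 0.007
```

```bash
python3 look.py end; python3 - <<'E'
import cv2,numpy as np
a=cv2.imread("pics/scene0.png").astype(int);b=np.load("pics/end.npy")[:,:,::-1].astype(int)
d=abs(a-b).max(2)[180:240,318:405];print("diff px>40:",(d>40).sum(),"of",d.size)
cv2.imwrite("pics/endfull.png",b.astype(np.uint8))
E
```

```text
5.8833 [0.353  0.3368 0.2044] [-0.2380602  -0.23680619 -0.61660854]
328 [(147, 146, 141), (148, 147, 141), (148, 147, 141), (150, 144, 138), (163, 116, 115), (148, 53, 63), (122, 46, 57), (118, 80, 84), (129, 125, 123), (121, 121, 120), (76, 78, 90)]
330 [(148, 147, 140), (158, 153, 132), (184, 167, 113), (166, 149, 106), (161, 113, 100), (117, 50, 60), (110, 46, 58), (118, 81, 84), (127, 123, 121), (122, 122, 121), (75, 78, 89)]
332 [(150, 147, 137), (179, 164, 117), (220, 189, 79), (193, 169, 69), (158, 107, 68), (116, 48, 55), (110, 47, 59), (119, 87, 89), (125, 122, 120), (121, 121, 120), (77, 78, 89)]
334 [(113, 111, 106), (163, 148, 102), (220, 189, 78), (191, 168, 69), (138, 98, 63), (113, 47, 54), (108, 48, 58), (111, 89, 91), (92, 91, 95), (88, 90, 93), (59, 62, 73)]
diff px>40: 0 of 5220
```

View pics/endfull.png

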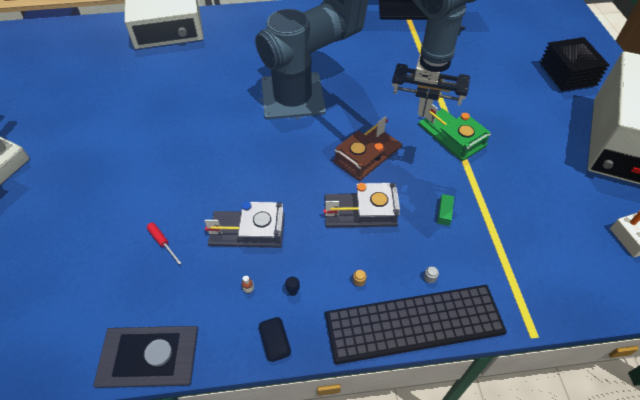

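The plate has sprung back and the mount at (362,204) matches the first image. The arm is clear, with the fingers at about 0.20 m, and nothing else has moved, so I hand in.

```bash
python3 -c "
from cell import bot
print(bot.close_job())"
```

```text
the job is handed in; nothing more can be done
None
```

I pressed the gold mount's orange pad down about 12.7 mm with the closed fingertips, so the pointer dropped about 24.6 mm. I held it there for about 1.4 s at about 9 N, then let go, moved clear and handed the job in at about 6 s.

**Last checks:**
- **After release:** no pixel around the gold mount differed noticeably from the first picture, so the plate is fully back and the mount has not moved. The wrist force was back to about zero, and everything else looked to be where it was.
- **Pointer on the band:** I worked this out rather than seeing it directly. The band's middle comes to 34.6–36 mm above the bench and the pointer was held at about 35.4 mm, with ±5 mm allowed.
- **What disagreed:** in the raw image the pointer looked about 2 px below the band. The pointer stands about 7 mm in front of the scale, and that parallax explains most of the offset. One pixel edge reading put the pointer up to 2 mm lower (about 33.6 mm), which is still on the band.

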